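# Set up a spindle for a run-out check

### The job

Set the spindle up for a run-out check on the granite plate: first stand the matched pair of tall V-blocks in the middle of the plate, left and right, on the line that runs lengthwise along its middle, V's in line and spaced to fit under the spindle's two thin journals. Then lay the spindle level across both so that each journal seats in its V, and last stand the dial indicator on the plate behind the spindle, between the blocks, with its arm square to the spindle and its plunger pushed in a little on the top of the drum's middle. Leave the odd, wider and lower V-block where it is.

Things in the scene. Friction and masses are not known exactly. Their poses are not given: they have to be found in the camera images.
- plate: Dark granite surface plate, fixed: 230 (x) by 300 (y) mm, its flat top 40 mm above the bench. Origin on the bench under the plate's centre. The spindle's line runs along y (the long way) over the centre. +y is left, +x the far side (behind) as seen from the robot. Right of it stands a fixed bench grinder, 235 mm high, with shelving close behind that: carry things in front of it or well above.
- vblock_a: Tall steel V-block, one of a matched pair (either may go left or right): 50 mm across the V (x), 30 mm along it (y), 45 mm high, a groove along each x flank; its flat y faces, 30 mm apart, are good to grip. The 90 degree V in the top is 32 mm wide and runs along y; a 20 mm round lying in it has its axis 43 mm above the foot. Origin: centre of the underside, z up. 0.4 kg.
- vblock_b: The other tall V-block of the matched pair, identical to vblock_a.
- vblock_odd: A single odd steel V-block, wider and lower than the pair: 64 mm across the V (x), 44 mm along it (y), 34 mm high. Not used; leave it where it is. Origin: centre of the underside.
- spindle: Turned steel spindle, 202 mm long, lying on its drum; can roll. Origin on its axis at mid-length, y along it. Drum 40 mm dia, 60 long, in the middle: grip it across. Each side a journal 20 mm dia, 46 long, centred at y = +53 and -53 (V-blocks go under these), then a 30 mm collar and a 14 mm stub. Either end may be left. Seated on the pair on the plate its axis is 83 mm above the bench. 0.75 kg.
- indicator: Dial indicator stand, 0.6 kg, held only by weight. Origin under the column's axis. Grey base x -14 to 30, y +-25, 45 mm high; square column 14x14, top 168 mm above the foot, with a clamp block 89-111 mm high; grip the bare column at 125-168 mm across its y faces. An arm to -x carries the round dial (40 mm, top at 120 mm), and under it the plunger, 66 mm from the column's axis.
- plunger_tip (a point): Lower tip of the thin upright plunger, 66 mm from the column's axis in the indicator's -x, 58 mm above the foot when free. The top of the seated drum is 63 mm above the plate, so over the drum's top line the plunger is pushed up 5 mm.
- plunger (a joint): How far the plunger is pushed up into its stem, in m: 0 free, 0.010 the most. Light spring: 0.25 N at 0, 0.5 N at 5 mm.

How it is judged (in metres and radians):
On the way, in this order (a step that is already met when the one before it is completed fails the run):
1. the matched pair of V-blocks stands in the middle of the plate, V's in line, released (z of vblock_a in the frame of plate between 0.037 and 0.043 m and angle between each of vblock_a, vblock_b's own z axis and vertical below 0.05 rad and linear speed of each of vblock_a, vblock_b below 0.02 m/s and angular speed of each of vblock_a, vblock_b below 0.15 rad/s and x of vblock_a in the frame of plate between -0.015 and 0.015 m and angle between the y axis of each of vblock_a, vblock_b and the y axis of plate, either way round below 0.15 rad and contact force between each of vblock_a, vblock_b and the fingers below 0.05 N and z of vblock_b in the frame of plate between 0.037 and 0.043 m and x of vblock_b in the frame of plate between -0.015 and 0.015 m and ((y of vblock_a in the frame of plate between 0.038 and 0.068 m and y of vblock_b in the frame of plate between -0.068 and -0.038 m) or (y of vblock_b in the frame of plate between 0.038 and 0.068 m and y of vblock_a in the frame of plate between -0.068 and -0.038 m))), for 0.2 s.
2. the spindle lies level in both V's, released (all of step 1 and z of spindle in the frame of plate between 0.0803 and 0.0863 m and angle between spindle's own y axis and vertical between 1.5408 and 1.6008 rad and angle between the y axis of spindle and the y axis of plate, either way round below 0.15 rad and horizontal distance between spindle and plate below 0.02 m and linear speed of spindle below 0.02 m/s and angular speed of spindle below 0.15 rad/s and contact force between spindle and the fingers below 0.05 N and contact force between spindle and vblock_a above 0.3 N and contact force between spindle and vblock_b above 0.3 N), for 0.2 s.
At the end, for the whole second after the job is handed in: V-blocks flat on plate, 53+-15 mm left and right of its centre, 15 mm off centre line, 0.15 rad; spindle in both Vs, level, axis 43+-3 mm up, middle 20 mm off plate centre; indicator upright behind, square to 0.2 rad, tip 12 mm off drum middle, pushed >1 mm; all released, at rest (all of step 2 and z of indicator in the frame of plate between 0.037 and 0.043 m and angle between indicator's own z axis and vertical below 0.05 rad and linear speed of indicator below 0.02 m/s and angular speed of indicator below 0.15 rad/s and x of indicator in the frame of plate above 0.04 m and angle between the x axis of indicator and the x axis of plate, either way round below 0.2 rad and horizontal distance between plunger_tip and spindle below 0.012 m and value of joint plunger above 0.001 m and contact force between indicator and the fingers below 0.05 N); the robot touches nothing.
It fails at once if the odd V-block is moved more than 15 mm (distance of vblock_odd from where it was at the start of the episode above 0.015 m).
It also fails if it takes over 136 s, if anything falls off the work surface, if the arm or the gripper's body presses on something with over 40 N, if the wrist force passes 120 N, or if a joint passes its speed limit or range.

### The arm

A 7-joint arm with a two-finger parallel gripper is mounted at the origin on a cart in front of the work surface, level with it; the furniture and walls round the work are solid. World frame = base frame: x ahead of the robot, y to its left, z up, the work surface at z = 0. Lengths are in mm, angles in rad, forces in N, time in s.
With the tool pointing down it reaches from about 425 to 950 mm from the base axis. Payload 16.7 kg.
Tool frame: the origin (TCP) lies between the finger pads; the fingertips stand ctrl.tcp_to_tips ahead of it and the grasp point (between the pads) lies 2 mm behind it (ctrl.tcp_to_tips is the distance from the TCP to the fingertips, in mm); z points along the fingers, y is the line along which they close (so a half turn about z gives the same grasp; the last joint's range is limited). The gripper opens to 94 mm and grips with 3 to 60 N. Pads are 16 mm wide; open, the fingers measure 119 mm over their backs; the gripper's body (75 mm by 177 mm) begins 78 mm behind the grasp point.
Start: joints at [-1.317, 0.426, 0.074, 1.606, -0.034, 1.111, -0.067], TCP at [264.598, 620.938, 222.467] pointing down, gripper open.
Joint ranges: [-2.85, 2.85], [-0.5, 2.14], [-1.23, 1.37], [0.21, 2.46], [-1.02, 4.16], [0.16, 2.05], [-2.73, 2.73]. Speed limits (rad/s): [1.89, 1.89, 2.39, 2.39, 3.01, 3.01, 3.01].

### API

Orientations are given as a rotation vector (axis times angle).
In Python, from rig import ctrl, imaging, sign_off gives the robot as it stands.
- The arm moves only by the shell command python3 -m handwheel 'ROWS'. ROWS is JSON, a list of rows, each a list of 3 entries, a list of its own where there are three numbers: the closure, from 0 (fully open) to 1 (shut), then the shift along the tool's x, y, z in mm, then the turn, a rotation vector about the tool's x, y, z in rad. In form: [[jaw, [x, y, z], [rx, ry, rz]], ...]. A call has 1 to 12 rows; each row is the pose to reach, as a shift and turn from the pose commanded when the call began, along the tool's axes at that moment; what a row does not reach only later rows make up. A row lasts 1/10 s, in which the tool goes at most 50 mm and 8.59 degrees, less where a joint would pass 70% of its speed; a pose out of reach is approached as far as the arm can. A call with a gripper value outside its range is refused whole. The fingers move at their own pace and stop on an object; the grip force is fixed at half the most. Time passes only in rows, so rows that repeat a pose let the fingers close. It gives the time, the measured TCP pose, the force, the opening and the grip force at its end, in the units of the state.
- ctrl.get_obs(): the state, without advancing time (a new reading comes with each control period).
- imaging.get_image(name): name is "scene" or "top" or "wrist"; returns the picture (480x640x3 uint8, red, green, blue); there is no depth.
- imaging.camera_info(name): a dict with "vertical_fov" (degrees; the focal length in pixels is half the picture's height over the tangent of half this angle, whatever the lens; pixels are square), "cx", "cy" (the principal point, pixels), "R" (3x3) and "t" (3): a world point X has camera coordinates R X + t; the wrist camera has in their place "T_tool_cam" (4x4, takes a point from camera to tool coordinates, whose origin is the TCP and whose axes are the flange's). Camera axes: x right, y down, z forward; pixel columns grow to the right and rows downward; lengths in mm; the calibration is good to about 2 mm. The wrist camera is an equidistant fisheye: a pixel r from the principal point sees the ray r / f radians off the axis. A picture is of the moment at which its call begins: read the wrist's pose just before it. camera_info takes no time and is no camera call.
- sign_off(): hands the job in; it is judged then, once.
The state is a dict: "time": time; "joint_pos": joint angles; "joint_vel": joint speeds; "tau": joint torques, N m; "ee_pos": TCP position; "ee_rot": TCP orientation; "ft_force": force on the tool from outside, world axes, zero at the start; "ft_torque": the same for the moment, N m; "width": finger opening in mm; "gripper_force": force on a finger pad.
Only numpy, scipy, OpenCV 4.12 (cv2) and the standard library are available. Lean on these libraries where they do the work, as an engineer would, in place of code of your own. Each camera call takes 0.05 s, during which the arm holds its last target. There are 200 camera calls.

## Working session

There is one attempt and no reset: what is moved stays moved. The work goes in short steps, Python scripts to look and compute and a shell command to move; the robot and the scene stay as the last step left them, time stands still between calls to the robot, and variables do not carry over. Pictures are saved under pics/ and viewed, at most 14 in all, crops included, and the job is handed in when it is done.

```bash
ls; mkdir -p pics
python3 - <<'E'
from rig import ctrl, imaging
import cv2
print(ctrl.get_obs(), ctrl.tcp_to_tips)
for n in ("scene","top"):
    i=imaging.camera_info(n);print(n,i)
    cv2.imwrite(f"pics/{n}0.png",imaging.get_image(n)[:,:,::-1])
print(imaging.camera_info("wrist"))
E
```

```text
pics
{'time': 0.0, 'joint_pos': array([-1.31748719,  0.42673628,  0.07383022,  1.60661315, -0.03406869,
        1.11080329, -0.06710905]), 'joint_vel': array([ 0.00053785,  0.00082364, -0.00138848, -0.00069798, -0.00030178,
        0.00089963,  0.00128839]), 'tau': array([ 4.27909035e-04, -9.35822511e+01,  3.66760768e+00, -4.54193223e+01,
       -4.86992660e-02,  2.03711330e-02,  9.47203284e-05]), 'ee_pos': array([264.46145453, 620.57461169, 221.76943004]), 'ee_rot': array([-6.28445425e-01, -3.07794442e+00,  2.03168050e-03]), 'ft_force': array([ 0.00649234,  1.21956994, -0.60767392]), 'ft_torque': array([ 0.00200583, -0.04523265, -0.01322091]), 'gripper_force': 0.0, 'width': 93.86125156923289} 17.0
scene {'vertical_fov': 57.52144501565267, 'cx': 316.0281382733544, 'cy': 242.60641082496406, 'R': array([[ 0.79447611, -0.60723303,  0.00870357],
       [-0.34978642, -0.46926636, -0.81082584],
       [ 0.49644453,  0.64113737, -0.58522278]]), 't': array([-399.94146348,  212.90880718,  774.88631036])}
top {'vertical_fov': 44.243708522892554, 'cx': 317.57276316536974, 'cy': 231.62277342777784, 'R': array([[ 0.00340191, -0.99994667, -0.00975134],
       [-0.9964661 , -0.00257134, -0.08395651],
       [ 0.08392696,  0.01000249, -0.99642171]]), 't': array([ -32.54007407,  512.94341861, 1316.81354677])}
{'vertical_fov': 65.70646984690485, 'cx': 319.7163792017177, 'cy': 234.7120291891659, 'T_tool_cam': array([[-5.71548765e-05, -9.70248235e-01, -2.42112284e-01,
         6.96959266e+01],
       [ 9.99999990e-01, -2.38127206e-05, -1.40639811e-04,
         7.02577074e-01],
       [ 1.30690176e-04, -2.42112290e-01,  9.70248227e-01,
        -1.61896600e+02],
       [ 0.00000000e+00,  0.00000000e+00,  0.00000000e+00,
         1.00000000e+00]])}
```

View pics/top0.png

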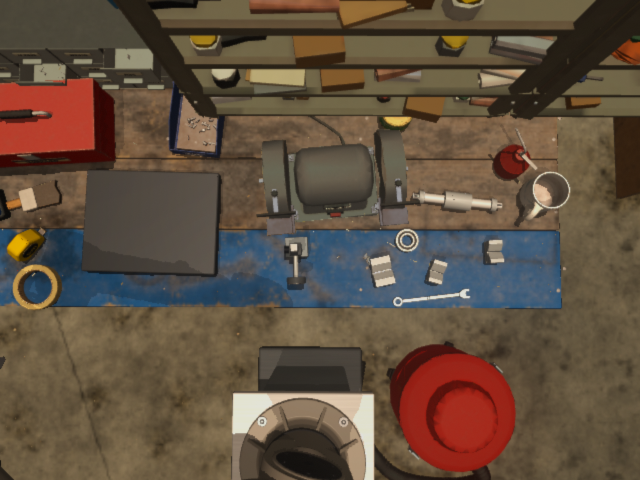

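View pics/scene0.png

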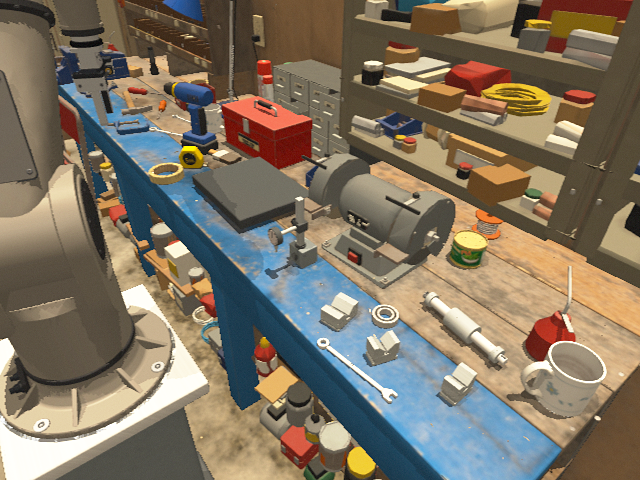

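The top view shows the plate at px (151,222), the indicator at (296,258), and the odd V-block probably at (383,270). The pair is at (438,271) and (495,251), and the spindle at (457,201). I'll enlarge both views.

```bash
cat > h.py <<'E'
import numpy as np, cv2
from rig import ctrl, imaging
from scipy.spatial.transform import Rotation as Ro
def F(i): return 240/np.tan(np.radians(i["vertical_fov"]/2))
def p2w(n,u,v,z):
    i=imaging.camera_info(n); R=np.array(i["R"]);t=np.array(i["t"]);f=F(i)
    d=R.T@np.array([(u-i["cx"])/f,(v-i["cy"])/f,1]); c=-R.T@t
    return (c+d*(z-c[2])/d[2]).round(1)
def w2p(n,X):
    i=imaging.camera_info(n); c=np.array(i["R"])@X+i["t"]; f=F(i)
    return (f*c[0]/c[2]+i["cx"],f*c[1]/c[2]+i["cy"])
def wtool(o): return Ro.from_rotvec(o["ee_rot"]).as_matrix(), o["ee_pos"]
def wr2w(o,u,v,z):
    i=imaging.camera_info("wrist");f=F(i);a=np.array([u-i["cx"],v-i["cy"]]);r=np.hypot(*a)+1e-9
    th=r/f; d=np.array([*(a/r*np.sin(th)),np.cos(th)]); T=i["T_tool_cam"]; R,p=wtool(o)
    d=R@T[:3,:3]@d; c=p+R@T[:3,3]
    return (c+d*(z-c[2])/d[2]).round(1)
def w2wr(o,X):
    i=imaging.camera_info("wrist");f=F(i);T=i["T_tool_cam"];R,p=wtool(o)
    c=T[:3,:3].T@(R.T@(np.array(X)-p)-T[:3,3]); s=np.hypot(c[0],c[1]); th=np.arctan2(s,c[2])
    return (i["cx"]+f*th*c[0]/s, i["cy"]+f*th*c[1]/s)
def go(tgt,yaw=None):
    """shift & turn in tool axes to reach world TCP tgt, tool down with tool-y at world angle yaw"""
    o=ctrl.get_obs();R,p=wtool(o)
    print("now",p.round(1),"tool y ang",round(np.arctan2(R[1,1],R[0,1]),3))
    s=R.T@(np.array(tgt,float)-p); r=np.zeros(3)
    if yaw is not None:
        best=None
        for y in (yaw,yaw+np.pi):
            yv=np.array([np.cos(y),np.sin(y),0]);zv=np.array([0,0,-1.]);Rt=np.column_stack([np.cross(yv,zv),yv,zv])
            q=Ro.from_matrix(R.T@Rt).as_rotvec()
            print("  yaw option",round(y,3),"turn",q.round(3))
    print("shift",s.round(1))
E
python3 - <<'E'
from h import *
a=cv2.imread("pics/top0.png")[180:310,265:525]
cv2.imwrite("pics/tz.png",cv2.resize(a,None,fx=3,fy=3,interpolation=cv2.INTER_CUBIC))
b=cv2.imread("pics/scene0.png")[190:420,250:530]
cv2.imwrite("pics/sz.png",cv2.resize(b,None,fx=2.5,fy=2.5,interpolation=cv2.INTER_CUBIC))
for uv in ((87,170),(219,172),(217,276),(83,272)): print(p2w("top",*uv,40))
E
```

```text
[650.1 491.2  40. ]
[646.  191.8  40. ]
[411.8 192.2  40. ]
[419.7 491.8  40. ]
```

View pics/tz.png

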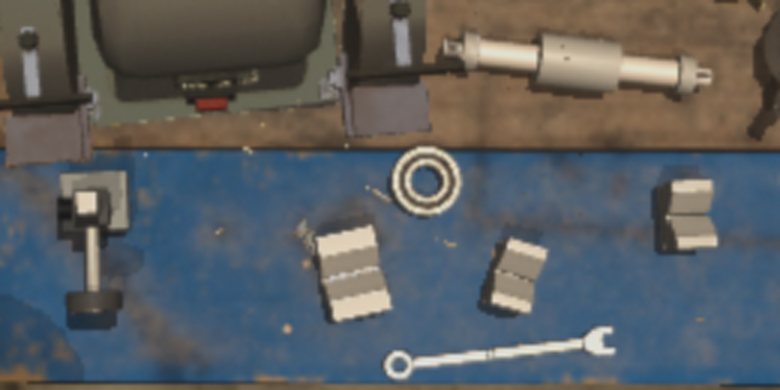

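View pics/sz.png

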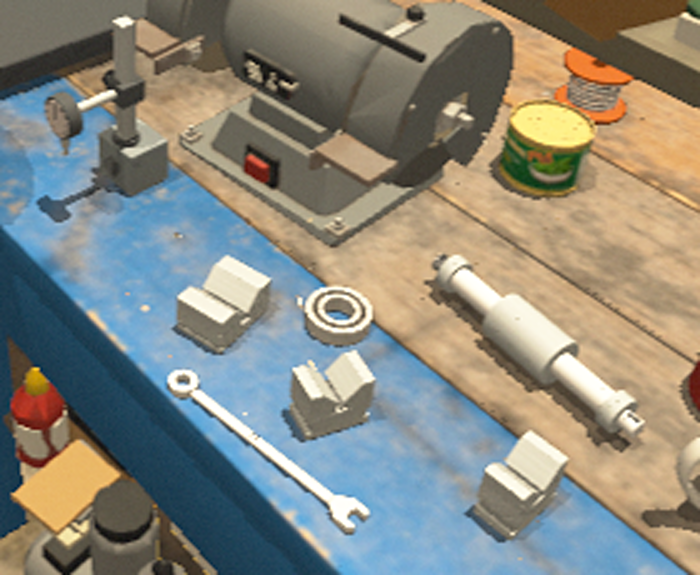

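The zooms confirm it. The odd block is at zoom px (352,273), the pair at (519,275) and (695,214), the spindle drum at (580,63), and the indicator column top at (88,203) with its arm pointing to −x.

Run:
```python
from h import *
def z(u,v,h): return p2w("top",265+(u+.5)/3-.5,180+(v+.5)/3-.5,h)
def rect(n,c,h):
    w=np.array([z(*q,h) for q in c]); print(n,"mid",w.mean(0).round(1),"edges",[(np.linalg.norm(e).round(1),np.degrees(np.arctan2(e[1],e[0])).round(1)) for e in np.roll(w,-1,0)[:, :2]-w[:,:2]])
rect("A",[(508,238),(547,246),(530,313),(491,303)],45)
rect("B",[(672,180),(713,180),(717,247),(676,250)],45)
rect("odd",[(315,236),(373,227),(391,307),(331,321)],34)
rect("drum",[(545,33),(622,40),(615,93),(537,85)],20)
a=z(443,48,20);b=z(713,75,20);print("spindle",a,b,(a+b)/2,np.linalg.norm(a-b))
print("col",z(87,203,168),"dial",z(94,295,120)," base corner", z(128,172,45),z(128,232,45))
print("bearing",z(427,181,20),"grinder rest",z(40,165,120),z(430,130,120))
from rig import imaging
i=imaging.camera_info("top");print(-np.array(i["R"]).T@i["t"])
```

```text
A mid [ 423.7 -296.9   45. ] edges [(np.float64(29.2), np.float64(-101.5)), (np.float64(51.0), np.float64(165.0)), (np.float64(29.4), np.float64(75.6)), (np.float64(49.6), np.float64(-15.3))]
B mid [ 468.8 -426.8   45. ] edges [(np.float64(30.2), np.float64(-89.8)), (np.float64(49.5), np.float64(-177.9)), (np.float64(30.3), np.float64(94.4)), (np.float64(51.7), np.float64(2.0))]
odd mid [ 425.2 -175.5   34. ] edges [(np.float64(43.7), np.float64(-81.1)), (np.float64(60.7), np.float64(-167.7)), (np.float64(45.7), np.float64(103.3)), (np.float64(64.1), np.float64(10.4))]
drum mid [ 584.8 -349.8   20. ] edges [(np.float64(58.4), np.float64(-95.1)), (np.float64(40.9), np.float64(171.6)), (np.float64(59.1), np.float64(84.2)), (np.float64(40.2), np.float64(-9.4))]
spindle [ 595.9 -246.5   20. ] [ 575.7 -450.4   20. ] [ 585.8  -348.45   20.  ] 204.89814542840543
col [468.8  15.6 168. ] dial [407.5  12.7 120. ]  base corner [499.   -8.5  45. ] [454.5  -8.7  45. ]
bearing [ 494.7 -233.4   20. ] grinder rest [498.1  51.1 120. ] [ 523.4 -221.7  120. ]
[ 400.72527121  -44.39080495 1354.84923055]
```

```bash
python3 -c "
from h import *
go([520,150,340],-0.4)"
```

```text
now [264.5 620.6 221.9] tool y ang 1.168
  yaw option -0.4 turn [-1.000e-03  1.000e-03  1.568e+00]
  yaw option 2.742 turn [-1.000e-03 -1.000e-03 -1.574e+00]
shift [-419.6 -332.9 -117.7]
```

```bash
python3 -m handwheel '[[0,[0,0,-90],[0,0,0]],[0,[0,0,-90],[0,0,0]],[0,[-420,-333,-118],[0,0,1.57]],[0,[-420,-333,-118],[0,0,1.57]],[0,[-420,-333,-118],[0,0,1.57]],[0,[-420,-333,-118],[0,0,1.57]],[0,[-420,-333,-118],[0,0,1.57]],[0,[-420,-333,-118],[0,0,1.57]],[0,[-420,-333,-118],[0,0,1.57]],[0,[-420,-333,-118],[0,0,1.57]],[0,[-420,-333,-118],[0,0,1.57]],[0,[-420,-333,-118],[0,0,1.57]]]'
python3 -m handwheel '[[0,[0,0,0],[0,0,0]],[0,[0,0,0],[0,0,0]]]'; python3 -c "
from h import *
print(ctrl.get_obs()['joint_pos'].round(2))
go([424,-297,300],-1.83)"
```

```text
time: 1.3
ee_pos: [503.3, 180.2, 338.7]
ee_rot: [-2.563, -1.816, -0.0]
ft_force: [0.5, 0.6, 0.9]
width: 93.8
gripper_force: 0.0
time: 1.5
ee_pos: [503.2, 181.1, 338.5]
ee_rot: [-2.56, -1.821, 0.0]
ft_force: [-0.3, 0.3, 0.6]
width: 93.7
gripper_force: 0.0
[-0.94  0.1   0.53  1.79 -0.05  1.26 -0.74]
now [503.2 181.1 338.5] tool y ang -0.334
  yaw option -1.83 turn [-0.     0.     1.496]
  yaw option 1.312 turn [-0.    -0.    -1.646]
shift [-477.6   82.    38.5]
```

```bash
python3 -m handwheel '[[0,[-478,82,0],[0,0,1.5]],[0,[-478,82,0],[0,0,1.5]],[0,[-478,82,0],[0,0,1.5]],[0,[-478,82,0],[0,0,1.5]],[0,[-478,82,0],[0,0,1.5]],[0,[-478,82,0],[0,0,1.5]],[0,[-478,82,0],[0,0,1.5]],[0,[-478,82,0],[0,0,1.5]],[0,[-478,82,0],[0,0,1.5]],[0,[-478,82,0],[0,0,1.5]],[0,[-478,82,0],[0,0,1.5]],[0,[-478,82,0],[0,0,1.5]]]'
python3 -m handwheel '[[0,[0,0,50],[0,0,0]],[0,[0,0,60],[0,0,0]],[0,[0,0,60],[0,0,0]]]'
python3 - <<'E'
from h import *
print(ctrl.get_obs()['joint_pos'].round(2))
go([424,-297,150],-1.83)
o=ctrl.get_obs(); im=imaging.get_image("wrist")[:,:,::-1].copy(); cv2.imwrite("pics/w1.png",im); np.save("o1.npy",o,allow_pickle=True)
print(w2wr(o,[424,-297,45]),w2wr(o,[469,-427,45]),w2wr(o,[585,-349,20]))
E
```

```text
time: 2.7
ee_pos: [424.9, -295.8, 338.2]
ee_rot: [3.115, -0.406, -0.002]
ft_force: [0.7, 0.9, 0.5]
width: 94.0
gripper_force: 0.0
time: 3.0
ee_pos: [424.4, -294.8, 277.7]
ee_rot: [-3.115, 0.405, 0.005]
ft_force: [-0.5, 0.4, 0.5]
width: 94.0
gripper_force: 0.0
[-0.42  0.17  1.02  1.93 -0.16  1.13 -1.16]
now [ 424.4 -294.8  277.7] tool y ang -1.829
  yaw option -1.83 turn [0.    0.003 0.001]
  yaw option 1.312 turn [-0.005  0.    -3.141]
shift [  0.6   2.2 127.7]
(np.float64(322.3489037263849), np.float64(208.4782948604065)) (np.float64(428.11240256098205), np.float64(139.60708239584542)) (np.float64(330.41286923540105), np.float64(57.0670855044977))
```

View pics/w1.png

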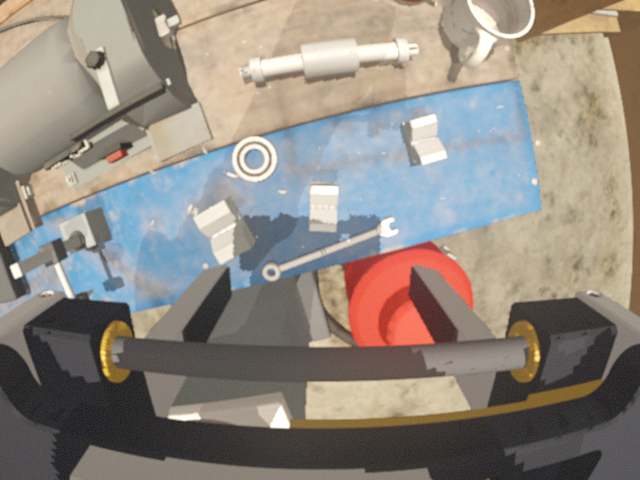

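The wrist view agrees with the top-view estimates: block A at (323,207), B at (425,140), and the drum at (331,58), all within 3 px of prediction. Descending on A.

```bash
python3 -m handwheel '[[0,[1,2,50],[0,0,0]],[0,[1,2,100],[0,0,0]],[0,[1,2,150],[0,0,0]],[0,[1,2,190],[0,0,0]],[0,[1,2,220],[0,0,0]],[0,[1,2,240],[0,0,0]],[0,[1,2,250],[0,0,0]],[0,[1,2,250],[0,0,0]],[0.9,[1,2,250],[0,0,0]],[0.9,[1,2,250],[0,0,0]],[0.9,[1,2,250],[0,0,0]],[0.9,[1,2,250],[0,0,0]]]'
python3 -m handwheel '[[0.9,[0,0,0],[0,0,0]],[0.9,[0,0,0],[0,0,0]],[0.9,[0,0,0],[0,0,0]],[0.9,[0,0,0],[0,0,0]],[0.9,[0,0,0],[0,0,0]]]'
```

```text
time: 4.25
ee_pos: [425.5, -298.6, 29.2]
ee_rot: [3.115, -0.409, 0.002]
ft_force: [0.5, 0.4, 0.4]
width: 65.1
gripper_force: 0.0
time: 4.75
ee_pos: [425.0, -298.7, 28.6]
ee_rot: [3.115, -0.409, -0.0]
ft_force: [-0.7, -1.0, 0.3]
width: 29.7
gripper_force: 29.8
```

```bash
python3 -m handwheel '[[0.9,[0,0,-20],[0,0,0]],[0.9,[0,0,-70],[0,0,0]],[0.9,[0,0,-120],[0,0,0]],[0.9,[0,0,-170],[0,0,0]],[0.9,[0,0,-220],[0,0,0]],[0.9,[0,0,-270],[0,0,0]],[0.9,[0,0,-320],[0,0,0]],[0.9,[0,0,-320],[0,0,0]],[0.9,[0,0,-320],[0,0,0]]]'; python3 -c "
from h import *
go([480,100,350],-1.5708);go([533,395,350],-1.5708)"
```

```text
time: 5.65
ee_pos: [425.2, -298.3, 348.6]
ee_rot: [-3.114, 0.408, -0.002]
ft_force: [0.6, -0.2, -4.2]
width: 29.4
gripper_force: 29.8
now [ 425.2 -298.3  348.6] tool y ang -1.831
  yaw option -1.571 turn [-0.001 -0.001 -0.26 ]
  yaw option 1.571 turn [-2.000e-03  2.000e-03  2.881e+00]
shift [ -49.6 -399.    -0.9]
now [ 425.2 -298.3  348.6] tool y ang -1.831
  yaw option -1.571 turn [-0.001 -0.001 -0.26 ]
  yaw option 1.571 turn [-2.000e-03  2.000e-03  2.881e+00]
shift [-7.430e+01 -6.977e+02 -5.000e-01]
```

```bash
python3 -m handwheel '[[0.9,[-5,-50,0],[0,0,0]],[0.9,[-10,-100,0],[0,0,-0.05]],[0.9,[-16,-150,0],[0,0,-0.1]],[0.9,[-21,-200,0],[0,0,-0.15]],[0.9,[-27,-250,0],[0,0,-0.2]],[0.9,[-32,-300,0],[0,0,-0.26]],[0.9,[-37,-350,0],[0,0,-0.26]],[0.9,[-42,-400,0],[0,0,-0.26]],[0.9,[-48,-450,0],[0,0,-0.26]],[0.9,[-53,-500,0],[0,0,-0.26]],[0.9,[-58,-550,0],[0,0,-0.26]],[0.9,[-63,-590,0],[0,0,-0.26]]]'; python3 -m handwheel '[[0.9,[0,0,0],[0,0,0]],[0.9,[0,0,0],[0,0,0]]]';python3 -c "
from h import *
go([533,395,200],-1.5708)
print(ctrl.get_obs()['joint_pos'].round(2))"
```

```text
time: 6.85
ee_pos: [515.8, 289.8, 345.4]
ee_rot: [3.139, -0.001, -0.006]
ft_force: [1.3, -0.6, -2.8]
width: 29.7
gripper_force: 29.8
time: 7.05
ee_pos: [515.8, 287.9, 345.4]
ee_rot: [3.138, -0.0, -0.006]
ft_force: [-0.5, -0.7, -3.4]
width: 29.6
gripper_force: 29.8
now [515.8 287.9 345.4] tool y ang -1.571
  yaw option -1.571 turn [ 0.004  0.004 -0.   ]
  yaw option 1.571 turn [ 0.006 -0.006  3.141]
shift [  17.7 -107.7  145. ]
[-1.09  0.22  0.57  1.66 -0.12  1.3  -2.07]
```

```bash
python3 -m handwheel '[[0.9,[8,-45,0],[0,0,0]],[0.9,[17,-90,0],[0,0,0]],[0.9,[18,-108,45],[0,0,0]],[0.9,[18,-108,95],[0,0,0]],[0.9,[18,-108,135],[0,0,0]],[0.9,[18,-108,145],[0.004,0.004,0]],[0.9,[18,-108,145],[0.004,0.004,0]],[0.9,[18,-108,145],[0.004,0.004,0]]]'
python3 - <<'E'
from h import *
go([533,395,70],-1.5708)
o=ctrl.get_obs(); im=imaging.get_image("wrist")[:,:,::-1].copy(); 
for c in [(647,492),(647,192),(417,492),(417,192)]: 
    q=w2wr(o,[*c,40]); print(q); cv2.circle(im,tuple(int(a) for a in q),5,(0,0,255),1)
cv2.imwrite("pics/w2.png",im)
E
```

```text
time: 7.85
ee_pos: [535.8, 395.3, 205.5]
ee_rot: [-3.136, 0.004, -0.009]
ft_force: [0.5, 0.9, -3.2]
width: 29.9
gripper_force: 29.8
now [535.8 395.3 205.5] tool y ang -1.573
  yaw option -1.571 turn [-0.005 -0.005 -0.002]
  yaw option 1.571 turn [-0.009  0.008  3.139]
shift [ -3.6   1.  135.5]
(np.float64(212.84045695224097), np.float64(102.96212277435848))
(np.float64(530.3921324719763), np.float64(112.81112576653534))
(np.float64(227.0919072365632), np.float64(337.5639079384249))
(np.float64(507.1231917963361), np.float64(330.91872094779615))
```

View pics/w2.png

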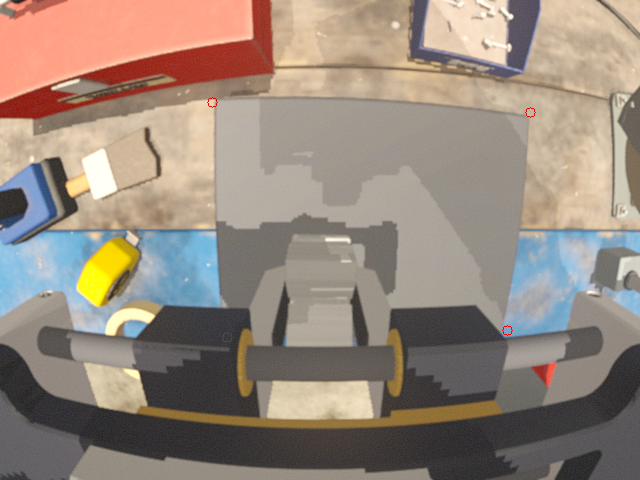

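```bash
python3 -m handwheel '[[0.9,[-3,0,40],[0,-0.005,0]],[0.9,[-3,0,80],[-0.005,-0.005,0]],[0.9,[-3,0,110],[-0.005,-0.005,0]],[0.9,[-3,0,125],[-0.005,-0.005,0]],[0.9,[-3,0,132],[-0.005,-0.005,0]],[0.9,[-3,0,134],[-0.005,-0.005,0]],[0.9,[-3,0,134],[-0.005,-0.005,0]],[0.9,[-3,0,134],[-0.005,-0.005,0]]]'
```

```text
time: 8.7
ee_pos: [533.0, 396.7, 71.0]
ee_rot: [-3.141, 0.002, -0.001]
ft_force: [-0.4, 1.6, -2.8]
width: 29.9
gripper_force: 29.8
```

```bash
python3 -m handwheel '[[0.9,[0,1,1],[0,0,0]],[0.9,[0,1.5,2],[0,0,0]],[0.9,[0,1.5,2.5],[0,0,0]],[0.9,[0,1.5,2.5],[0,0,0]]]'; python3 -m handwheel '[[0,[0,0,0],[0,0,0]],[0,[0,0,0],[0,0,0]],[0,[0,0,0],[0,0,0]],[0,[0,0,0],[0,0,0]],[0,[0,0,0],[0,0,0]],[0,[0,0,0],[0,0,0]],[0,[0,0,0],[0,0,0]],[0,[0,0,0],[0,0,0]]]';  python3 -m handwheel '[[0,[0,0,-20],[0,0,0]],[0,[0,0,-60],[0,0,0]],[0,[0,0,-110],[0,0,0]],[0,[0,0,-160],[0,0,0]],[0,[0,0,-210],[0,0,0]],[0,[0,0,-250],[0,0,0]],[0,[0,0,-270],[0,0,0]],[0,[0,0,-270],[0,0,0]]]'; python3 -c "
from h import *
go([469,-427,339],-1.54)"
```

```text
time: 9.1
ee_pos: [532.6, 394.9, 68.5]
ee_rot: [-3.141, 0.002, 0.001]
ft_force: [-5.8, -2.5, 14.7]
width: 30.0
gripper_force: 29.8
time: 9.9
ee_pos: [532.3, 394.6, 67.0]
ee_rot: [3.141, -0.002, -0.002]
ft_force: [-0.7, 0.3, -0.3]
width: 90.4
gripper_force: 0.0
time: 10.7
ee_pos: [533.5, 395.3, 340.5]
ee_rot: [-3.139, 0.002, -0.004]
ft_force: [0.3, 0.1, -0.0]
width: 93.6
gripper_force: 0.0
now [533.5 395.3 340.5] tool y ang -1.572
  yaw option -1.54 turn [-0.003 -0.002 -0.032]
  yaw option 1.602 turn [-0.004  0.004  3.109]
shift [-6.340e+01  8.224e+02 -8.000e-01]
```

```bash
python3 -m handwheel '[[0,[-4,50,0],[0,0,0]],[0,[-8,100,0],[0,0,0]],[0,[-12,150,0],[0,0,0]],[0,[-15,200,0],[0,0,0]],[0,[-19,250,0],[0,0,0]],[0,[-23,300,0],[0,0,0]],[0,[-27,350,0],[0,0,0]],[0,[-31,400,0],[0,0,0]],[0,[-35,450,0],[0,0,0]],[0,[-38,500,0],[0,0,0]],[0,[-42,550,0],[0,0,0]],[0,[-46,600,0],[0,0,-0.03]]]';python3 -m handwheel '[[0,[-6,50,0],[0,0,0]],[0,[-9,100,0],[0,0,0]],[0,[-12,150,0],[0,0,0]],[0,[-15,200,0],[0,0,0]],[0,[-17,222,0],[0,0,0]],[0,[-17,222,30],[0,0,0]],[0,[-17,222,80],[0,0,0]],[0,[-17,222,120],[0,0,0]],[0,[-17,222,120],[0,0,0]],[0,[-17,222,120],[0,0,0]]]'; python3 -c "
from h import *
go([469,-427,28.6],-1.54)
print(ctrl.get_obs()['joint_pos'].round(2))"
```

```text
time: 11.9
ee_pos: [485.0, -204.9, 337.1]
ee_rot: [3.141, 0.046, -0.002]
ft_force: [0.5, -0.1, 0.2]
width: 93.9
gripper_force: 0.0
time: 12.9
ee_pos: [474.9, -426.0, 218.3]
ee_rot: [3.14, 0.044, -0.004]
ft_force: [-0.8, -1.0, 1.8]
width: 94.0
gripper_force: 0.0
now [ 474.9 -426.   218.3] tool y ang -1.543
  yaw option -1.54 turn [ 0.001  0.002 -0.003]
  yaw option 1.602 turn [ 4.000e-03 -1.000e-03  3.139e+00]
shift [ -5.4   0.7 189.7]
[-0.01  0.51  0.9   1.73 -0.43  1.12 -0.52]
```

```bash
python3 -m handwheel '[[0,[-5,1,45],[0,0,0]],[0,[-5,1,90],[0,0,0]],[0,[-5,1,130],[0,0,0]],[0,[-5,1,160],[0,0,0]],[0,[-5,1,180],[0,0,0]],[0,[-5,1,189],[0,0,0]],[0,[-5,1,189],[0,0,0]],[0.9,[-5,1,189],[0,0,0]],[0.9,[-5,1,189],[0,0,0]],[0.9,[-5,1,189],[0,0,0]],[0.9,[-5,1,189],[0,0,0]],[0.9,[-5,1,189],[0,0,0]]]'
python3 -m handwheel '[[0.9,[0,0,0],[0,0,0]],[0.9,[0,0,0],[0,0,0]],[0.9,[0,0,0],[0,0,0]],[0.9,[0,0,0],[0,0,0]],[0.9,[0,0,0],[0,0,0]]]'
python3 -m handwheel '[[0.9,[0,0,-20],[0,0,0]],[0.9,[0,0,-70],[0,0,0]],[0.9,[0,0,-120],[0,0,0]],[0.9,[0,0,-170],[0,0,0]],[0.9,[0,0,-220],[0,0,0]],[0.9,[0,0,-270],[0,0,0]],[0.9,[0,0,-320],[0,0,0]],[0.9,[0,0,-320],[0,0,0]],[0.9,[0,0,-320],[0,0,0]]]'; python3 -c "
from h import *
go([532,289,350],-1.5708)"
```

```text
time: 14.1
ee_pos: [470.2, -427.2, 29.3]
ee_rot: [3.14, 0.045, -0.001]
ft_force: [0.5, 0.2, -0.4]
width: 57.5
gripper_force: 0.0
time: 14.6
ee_pos: [470.0, -427.3, 28.9]
ee_rot: [3.14, 0.045, -0.002]
ft_force: [0.8, -1.1, -1.3]
width: 29.6
gripper_force: 29.9
time: 15.5
ee_pos: [470.4, -426.7, 349.1]
ee_rot: [3.14, 0.046, 0.0]
ft_force: [0.0, 0.1, -5.1]
width: 29.8
gripper_force: 29.9
now [ 470.4 -426.7  349.1] tool y ang -1.542
  yaw option -1.571 turn [ 0.001 -0.     0.029]
  yaw option 1.571 turn [ 0.000e+00  1.000e-03 -3.113e+00]
shift [  82.3 -713.6   -1.5]
```

```bash
python3 -m handwheel '[[0.9,[0,-50,0],[0,0,0]],[0.9,[0,-100,0],[0,0,0]],[0.9,[0,-150,0],[0,0,0]],[0.9,[5,-200,0],[0,0,0]],[0.9,[10,-250,0],[0,0,0]],[0.9,[20,-300,0],[0,0,0]],[0.9,[30,-350,0],[0,0,0]],[0.9,[40,-400,0],[0,0,0]],[0.9,[50,-450,0],[0,0,0]],[0.9,[60,-500,0],[0,0,0]],[0.9,[70,-550,0],[0,0,0]],[0.9,[80,-600,0],[0,0,0.029]]]';python3 -m handwheel '[[0.9,[2,-49,0],[0,0,0]],[0.9,[3,-98,0],[0,0,0]],[0.9,[3,-113,20],[0,0,0]],[0.9,[3,-113,70],[0,0,0]],[0.9,[3,-113,120],[0,0,0]],[0.9,[3,-113,160],[0,0,0]],[0.9,[3,-113,180],[0,0,0]],[0.9,[3,-113,180],[0,0,0]],[0.9,[3,-113,180],[0,0,0]]]'; python3 -c "
from h import *
go([532,289,68.5],-1.5708)"
```

```text
time: 16.7
ee_pos: [529.1, 159.8, 346.3]
ee_rot: [3.14, 0.0, -0.006]
ft_force: [0.8, -0.7, -3.2]
width: 29.8
gripper_force: 29.9
time: 17.6
ee_pos: [532.5, 270.1, 167.6]
ee_rot: [3.139, -0.001, -0.004]
ft_force: [-0.1, 0.0, -2.4]
width: 29.7
gripper_force: 29.9
now [532.5 270.1 167.6] tool y ang -1.571
  yaw option -1.571 turn [ 0.002  0.002 -0.001]
  yaw option 1.571 turn [ 0.004 -0.004  3.141]
shift [ -0.3 -19.2  99.1]
```

```bash
python3 -m handwheel '[[0.9,[0,-19,20],[0.002,0.002,0]],[0.9,[0,-19,60],[0.002,0.002,0]],[0.9,[0,-19,80],[0.002,0.002,0]],[0.9,[0,-19,90],[0.002,0.002,0]],[0.9,[0,-19,95],[0.002,0.002,0]],[0.9,[0,-19,97.5],[0.002,0.002,0]],[0.9,[0,-19,98],[0.002,0.002,0]],[0.9,[0,-19,98],[0.002,0.002,0]]]'
```

```text
time: 18.4
ee_pos: [533.3, 289.7, 71.0]
ee_rot: [-3.14, 0.001, -0.003]
ft_force: [-0.2, 0.8, -2.7]
width: 29.8
gripper_force: 29.9
```

```bash
python3 -m handwheel '[[0.9,[-1,0,1],[0,0,0]],[0.9,[-1,0,2],[0,0,0]],[0.9,[-1,0,2.3],[0,0,0]],[0.9,[-1,0,2.3],[0,0,0]]]'; python3 -m handwheel '[[0,[0,0,0],[0,0,0]],[0,[0,0,0],[0,0,0]],[0,[0,0,0],[0,0,0]],[0,[0,0,0],[0,0,0]],[0,[0,0,0],[0,0,0]],[0,[0,0,0],[0,0,0]],[0,[0,0,0],[0,0,0]],[0,[0,0,0],[0,0,0]]]';  python3 -m handwheel '[[0,[0,0,-20],[0,0,0]],[0,[0,0,-60],[0,0,0]],[0,[0,0,-110],[0,0,0]],[0,[0,0,-160],[0,0,0]],[0,[0,0,-210],[0,0,0]],[0,[0,0,-250],[0,0,0]],[0,[0,0,-270],[0,0,0]],[0,[0,0,-270],[0,0,0]]]'
python3 - <<'E'
from h import *
go([500,50,340],-1.2)
o=ctrl.get_obs();a=imaging.get_image("wrist")[:,:,::-1].copy()
for X in ([532,395,85],[532,289,85]): 
    q=w2wr(o,X); cv2.circle(a,tuple(int(c) for c in q),3,(0,0,255),1); print(q)
a=a[60:300,180:500]
cv2.imwrite("pics/w3.png",cv2.resize(a,None,fx=2.4,fy=2.4,interpolation=cv2.INTER_CUBIC))
E
```

```text
time: 18.8
ee_pos: [532.0, 289.6, 68.8]
ee_rot: [-3.14, 0.0, -0.002]
ft_force: [-4.3, -1.5, 12.8]
width: 29.7
gripper_force: 29.9
time: 19.6
ee_pos: [531.9, 289.4, 67.8]
ee_rot: [-3.141, 0.0, -0.002]
ft_force: [0.3, -0.1, 0.4]
width: 90.2
gripper_force: 0.0
time: 20.4
ee_pos: [532.6, 289.5, 340.9]
ee_rot: [-3.137, 0.0, -0.007]
ft_force: [0.0, -0.0, -0.4]
width: 94.2
gripper_force: 0.0
now [532.6 289.5 340.9] tool y ang -1.571
  yaw option -1.2 turn [-0.003 -0.005 -0.371]
  yaw option 1.942 turn [-0.007  0.005  2.77 ]
shift [-3.260e+01  2.395e+02 -2.000e-01]
(np.float64(230.40196856652074), np.float64(207.95150399689462))
(np.float64(321.5402551703284), np.float64(207.45692243809114))
```

View pics/w3.png

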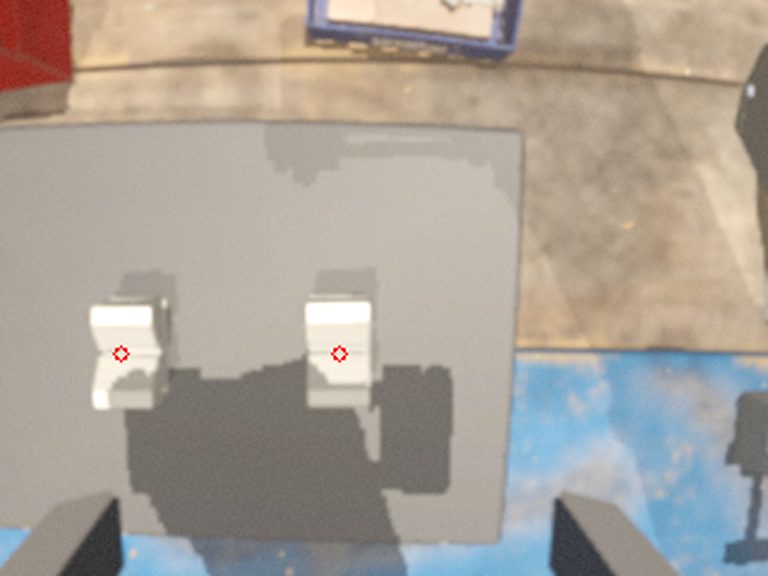

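Both blocks stand upright on the plate with their V's in line, at crop px (121,354) and (339,354) where expected. Next is the spindle.

```bash
python3 -m handwheel '[[0,[0,50,0],[0,0,-0.1]],[0,[0,100,0],[0,0,-0.22]],[0,[0,150,0],[0,0,-0.34]],[0,[0,200,0],[0,0,-0.46]],[0,[5,250,0],[0,0,-0.58]],[0,[10,300,0],[0,0,-0.7]],[0,[18,350,0],[0,0,-0.82]],[0,[26,400,0],[0,0,-0.94]],[0,[34,450,0],[0,0,-1.06]],[0,[42,500,0],[0,0,-1.18]],[0,[48,550,0],[0,0,-1.3]],[0,[52,590,0],[0,0,-1.4]]]';python3 -m handwheel '[[0,[0,0,0],[0,0,0]],[0,[0,0,0],[0,0,0]]]'; python3 -c "
from h import *
go([585.5,-349,200],-0.1)
print(ctrl.get_obs()['joint_pos'].round(2))"
```

```text
time: 21.65
ee_pos: [579.4, -265.6, 335.6]
ee_rot: [-2.395, -2.03, -0.001]
ft_force: [1.2, 1.6, 1.0]
width: 94.2
gripper_force: 0.0
time: 21.85
ee_pos: [578.3, -266.7, 335.6]
ee_rot: [-2.406, -2.018, 0.001]
ft_force: [0.6, 0.9, -0.5]
width: 94.1
gripper_force: 0.0
now [ 578.3 -266.7  335.6] tool y ang -0.175
  yaw option -0.1 turn [-0.002 -0.001 -0.075]
  yaw option 3.042 turn [-1.000e-03  3.000e-03  3.067e+00]
shift [-79.9  21.7 135.5]
[-0.23  0.35  0.76  1.58 -0.25  1.31  0.39]
```

```bash
python3 -m handwheel '[[0,[-40,10,0],[0,0,0]],[0,[-80,22,0],[0,0,-0.075]],[0,[-80,22,50],[0,0,-0.075]],[0,[-80,22,100],[0,0,-0.075]],[0,[-80,22,150],[0,0,-0.075]],[0,[-80,22,185],[0,0,-0.075]],[0,[-80,22,185],[0,0,-0.075]],[0,[-80,22,185],[0,0,-0.075]]]'
python3 - <<'E'
from h import *
go([585.5,-349,20],-0.1)
o=ctrl.get_obs();a=imaging.get_image("wrist")[:,:,::-1].copy()
for X in ([588,-319,20],[582.5,-379,20]): 
    q=w2wr(o,X); cv2.circle(a,tuple(int(c) for c in q),4,(0,0,255),1); print(q)
cv2.imwrite("pics/w4.png",a)
E
```

```text
time: 22.65
ee_pos: [588.0, -346.4, 152.8]
ee_rot: [-2.324, -2.113, -0.001]
ft_force: [0.1, 0.4, 0.7]
width: 94.1
gripper_force: 0.0
now [ 588.  -346.4  152.8] tool y ang -0.095
  yaw option -0.1 turn [ 0.    -0.001  0.005]
  yaw option 3.042 turn [ 2.000e-03  0.000e+00 -3.137e+00]
shift [ -3.   -2.3 132.8]
(np.float64(315.85531461726623), np.float64(198.1442476217698))
(np.float64(316.32119624904203), np.float64(269.5165783691881))
```

View pics/w4.png

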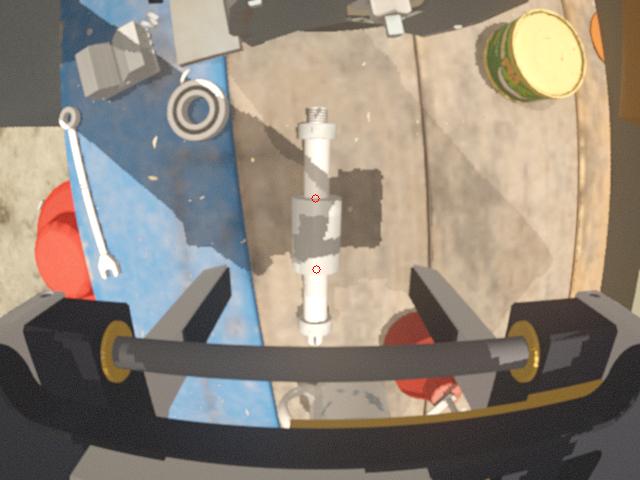

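The spindle lies along the tool x axis, with drum ends at (317,196) and (317,273) matching the prediction, and the fingers have clear space. Descending.

```bash
python3 -m handwheel '[[0,[-3,-2,45],[0,0,0.005]],[0,[-3,-2,85],[0,0,0.005]],[0,[-3,-2,112],[0,0,0.005]],[0,[-3,-2,125],[0,0,0.005]],[0,[-3,-2,131],[0,0,0.005]],[0,[-3,-2,132],[0,0,0.005]],[0,[-3,-2,132],[0,0,0.005]],[0.9,[-3,-2,132],[0,0,0.005]],[0.9,[-3,-2,132],[0,0,0.005]],[0.9,[-3,-2,132],[0,0,0.005]],[0.9,[-3,-2,132],[0,0,0.005]],[0.9,[-3,-2,132],[0,0,0.005]]]'
python3 -m handwheel '[[0.9,[0,0,0],[0,0,0]],[0.9,[0,0,0],[0,0,0]],[0.9,[0,0,0],[0,0,0]],[0.9,[0,0,0],[0,0,0]],[0.9,[0,0,0],[0,0,0]]]'
python3 -m handwheel '[[0.9,[0,0,-10],[0,0,0]],[0.9,[0,0,-40],[0,0,0]],[0.9,[0,0,-90],[0,0,0]],[0.9,[0,0,-140],[0,0,0]],[0.9,[0,0,-190],[0,0,0]],[0.9,[0,0,-240],[0,0,0]],[0.9,[0,0,-290],[0,0,0]],[0.9,[0,0,-330],[0,0,0]],[0.9,[0,0,-330],[0,0,0]],[0.9,[0,0,-330],[0,0,0]]]'; python3 -c "
from h import *
go([532,342,350],0)"
```

```text
time: 23.9
ee_pos: [585.5, -350.1, 20.4]
ee_rot: [-2.331, -2.106, -0.002]
ft_force: [-0.4, 0.5, -0.5]
width: 57.3
gripper_force: 0.0
time: 24.4
ee_pos: [585.2, -350.2, 20.2]
ee_rot: [-2.331, -2.106, -0.002]
ft_force: [-2.3, 0.4, -1.5]
width: 39.5
gripper_force: 30.0
time: 25.4
ee_pos: [584.9, -350.1, 350.2]
ee_rot: [-2.331, -2.106, -0.003]
ft_force: [-0.3, -0.0, -10.3]
width: 39.5
gripper_force: 30.0
now [ 584.9 -350.1  350.2] tool y ang -0.101
  yaw option 0 turn [ 0.001 -0.001 -0.101]
  yaw option 3.142 turn [-2.000e-03 -2.000e-03  3.041e+00]
shift [ 683.3 -122.4    1.1]
```

```bash
python3 -m handwheel '[[0.9,[20,-4,0],[0,0,0]],[0.9,[65,-12,0],[0,0,0]],[0.9,[113,-20,0],[0,0,0]],[0.9,[161,-28,0],[0,0,-0.02]],[0.9,[209,-36,0],[0,0,-0.04]],[0.9,[257,-45,0],[0,0,-0.06]],[0.9,[305,-54,0],[0,0,-0.08]],[0.9,[353,-63,0],[0,0,-0.1]],[0.9,[401,-72,0],[0,0,-0.1]],[0.9,[449,-80,0],[0,0,-0.1]],[0.9,[495,-89,0],[0,0,-0.1]],[0.9,[540,-97,0],[0,0,-0.1]]]';python3 -m handwheel '[[0.9,[45,0,0],[0,0,0]],[0.9,[90,-5,0],[0,0,0]],[0.9,[125,-10,0],[0,0,0]],[0.9,[140,-12,0],[0,0,0]],[0.9,[140,-12,40],[0,0,0]],[0.9,[140,-12,90],[0,0,0]],[0.9,[140,-12,130],[0,0,0]],[0.9,[140,-12,150],[0,0,0]],[0.9,[140,-12,150],[0,0,0]],[0.9,[140,-12,150],[0,0,0]]]'; python3 -c "
from h import *
go([532,341,84],0)"
```

```text
time: 26.6
ee_pos: [541.3, 198.5, 348.5]
ee_rot: [-2.221, -2.22, 0.003]
ft_force: [1.9, -0.2, -9.1]
width: 39.4
gripper_force: 30.0
time: 27.6
ee_pos: [531.2, 336.2, 200.5]
ee_rot: [2.223, 2.22, -0.001]
ft_force: [0.5, -0.1, -8.3]
width: 39.7
gripper_force: 30.0
now [531.2 336.2 200.5] tool y ang -0.001
  yaw option 0 turn [-0.     0.    -0.001]
  yaw option 3.142 turn [1.00e-03 0.00e+00 3.14e+00]
shift [  4.8   0.9 116.5]
```

```bash
python3 -m handwheel '[[0.9,[5,1,40],[0,0,0]],[0.9,[5,1,75],[0,0,0]],[0.9,[5,1,95],[0,0,0]],[0.9,[5,1,106],[0,0,0]],[0.9,[5,1,112],[0,0,0]],[0.9,[5,1,114],[0,0,0]],[0.9,[5,1,114],[0,0,0]],[0.9,[5,1,114],[0,0,0]]]'
python3 - <<'E'
from h import *
go([532,341,83],0)
a=imaging.get_image("scene")[150:270,160:320,::-1]
cv2.imwrite("pics/s5.png",cv2.resize(a,None,fx=5,fy=5,interpolation=cv2.INTER_CUBIC))
E
```

```text
time: 28.4
ee_pos: [533.1, 342.3, 88.1]
ee_rot: [2.223, 2.22, 0.005]
ft_force: [0.3, -0.4, -8.3]
width: 39.4
gripper_force: 30.0
now [533.1 342.3  88.1] tool y ang -0.001
  yaw option 0 turn [ 0.002 -0.002 -0.001]
  yaw option 3.142 turn [-3.000e-03 -3.000e-03  3.141e+00]
shift [-1.3 -1.1  5.1]
```

View pics/s5.png

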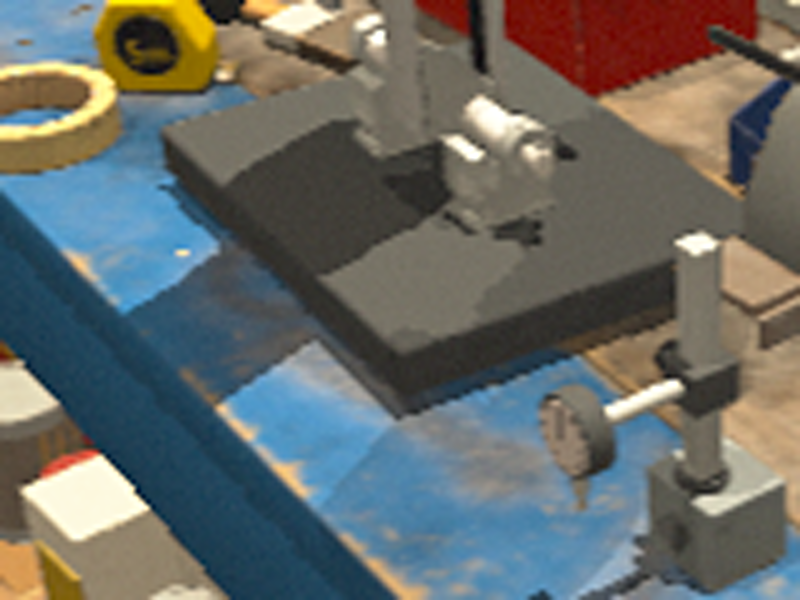

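The spindle sits over both V's (journal at crop px (500,120) above the right block), about 5 mm too high. I'll lower it gently.

```bash
python3 -m handwheel '[[0.9,[-1,-1,1],[0.002,-0.002,0]],[0.9,[-1,-1,2],[0.002,-0.002,0]],[0.9,[-1,-1,3],[0.002,-0.002,0]],[0.9,[-1,-1,3.5],[0.002,-0.002,0]],[0.9,[-1,-1,3.5],[0.002,-0.002,0]]]'; python3 -m handwheel '[[0.9,[0,0,0.5],[0,0,0]],[0.9,[0,0,1],[0,0,0]],[0.9,[0,0,1],[0,0,0]]]'
```

```text
time: 28.95
ee_pos: [531.6, 340.9, 84.0]
ee_rot: [-2.222, -2.22, 0.002]
ft_force: [-4.7, -2.0, 2.8]
width: 39.5
gripper_force: 30.0
time: 29.25
ee_pos: [531.6, 341.0, 83.8]
ee_rot: [-2.222, -2.22, 0.001]
ft_force: [-9.4, -4.6, 19.4]
width: 39.4
gripper_force: 30.0
```

```bash
python3 -m handwheel '[[0,[0,0,0],[0,0,0]],[0,[0,0,0],[0,0,0]],[0,[0,0,0],[0,0,0]],[0,[0,0,0],[0,0,0]],[0,[0,0,0],[0,0,0]],[0,[0,0,0],[0,0,0]],[0,[0,0,0],[0,0,0]],[0,[0,0,0],[0,0,0]]]';  python3 -m handwheel '[[0,[0,0,-20],[0,0,0]],[0,[0,0,-60],[0,0,0]],[0,[0,0,-110],[0,0,0]],[0,[0,0,-160],[0,0,0]],[0,[0,0,-210],[0,0,0]],[0,[0,0,-240],[0,0,0]],[0,[0,0,-240],[0,0,0]],[0,[0,0,-240],[0,0,0]]]'
python3 - <<'E'
from h import *
go([469,15.6,320],1.5708)
a=imaging.get_image("top")[150:300,60:330,::-1]
cv2.imwrite("pics/t6.png",cv2.resize(a,None,fx=2.9,fy=2.9,interpolation=cv2.INTER_CUBIC))
o=ctrl.get_obs();b=imaging.get_image("wrist")[:,:,::-1].copy()
for X in ([532,371,103],[532,311,103],[532,342,103]): 
    q=w2wr(o,X); cv2.circle(b,tuple(int(c) for c in q),4,(0,0,255),1); print(q)
cv2.imwrite("pics/w6.png",b)
E
```

```text
time: 30.05
ee_pos: [531.5, 340.8, 82.4]
ee_rot: [2.223, 2.22, -0.002]
ft_force: [0.3, 0.1, -0.3]
width: 93.8
gripper_force: 0.0
time: 30.85
ee_pos: [531.8, 341.2, 322.7]
ee_rot: [-2.222, -2.22, 0.001]
ft_force: [0.1, -0.8, -1.1]
width: 94.0
gripper_force: 0.0
now [531.8 341.2 322.7] tool y ang -0.001
  yaw option 1.571 turn [-1.000e-03 -0.000e+00 -1.572e+00]
  yaw option 4.712 turn [-0.00e+00  1.00e-03  1.57e+00]
shift [-325.6  -62.5    2.8]
(np.float64(320.16467668674363), np.float64(182.88660954996033))
(np.float64(320.20909475432677), np.float64(239.44675908924694))
(np.float64(320.18740337169623), np.float64(210.62134344928046))
```

View pics/w6.png

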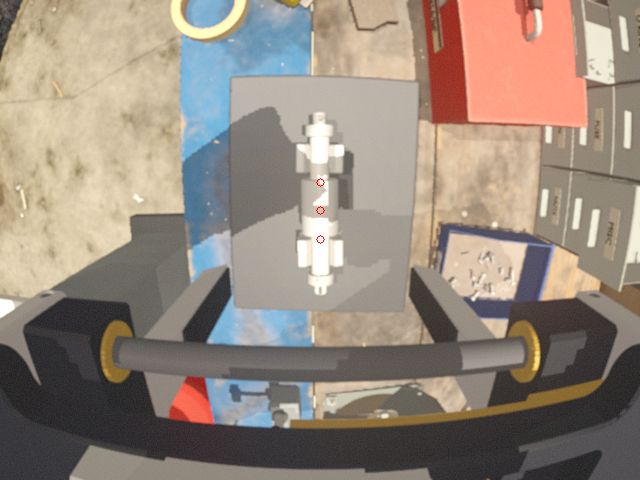

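The spindle is seated symmetrically in both V's, collars at (319,130) and (320,281), with the drum middle at about (320,210). Now the indicator.

```bash
python3 -m handwheel '[[0,[-30,-6,0],[0,0,-0.14]],[0,[-60,-12,0],[0,0,-0.28]],[0,[-90,-18,0],[0,0,-0.42]],[0,[-120,-24,0],[0,0,-0.56]],[0,[-150,-30,0],[0,0,-0.7]],[0,[-180,-36,0],[0,0,-0.84]],[0,[-210,-42,0],[0,0,-0.98]],[0,[-240,-48,0],[0,0,-1.12]],[0,[-270,-54,0],[0,0,-1.26]],[0,[-300,-60,0],[0,0,-1.4]],[0.5,[-325,-62,0],[0,0,-1.5]],[0.5,[-325,-62,0],[0,0,-1.56]]]';python3 -m handwheel '[[0.5,[0,0,0],[0,0,0]],[0.5,[0,0,0],[0,0,0]],[0.5,[0,0,0],[0,0,0]],[0.5,[0,0,0],[0,0,0]]]'
python3 - <<'E'
from h import *
go([469,15.6,150],1.5908)
o=ctrl.get_obs();a=imaging.get_image("wrist")[:,:,::-1].copy()
q=w2wr(o,[469,15.6,168]); print(q,w2wr(o,[408,13,120])); cv2.circle(a,tuple(int(c) for c in q),4,(0,0,255),1)
cv2.imwrite("pics/w7.png",a)
E
```

```text
time: 32.15
ee_pos: [468.5, 12.9, 322.0]
ee_rot: [-0.018, -3.139, 0.002]
ft_force: [-0.1, 1.4, 0.6]
width: 81.1
gripper_force: 0.0
time: 32.55
ee_pos: [469.4, 16.6, 322.6]
ee_rot: [-0.019, -3.14, 0.002]
ft_force: [0.2, -0.1, 0.3]
width: 49.9
gripper_force: 0.0
now [469.4  16.6 322.6] tool y ang 1.559
  yaw option 1.591 turn [-0.001 -0.002 -0.032]
  yaw option 4.732 turn [-2.000e-03  2.000e-03  3.109e+00]
shift [ 1.000e-01 -8.000e-01  1.726e+02]
(np.float64(318.23863103714575), np.float64(223.9697085953959)) (np.float64(315.03499363893746), np.float64(152.43118173811646))
```

View pics/w7.png

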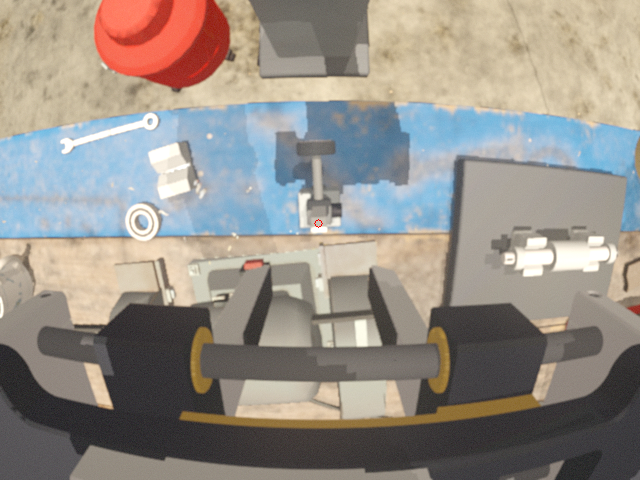

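The column top shows at (318,227), within about 3 mm of prediction, and the dial at (316,147), so the arm points along −x. Descending on the bare column.

```bash
python3 -m handwheel '[[0.5,[-1,-1,45],[0,0,-0.03]],[0.5,[-1,-1,90],[0,0,-0.03]],[0.5,[-1,-1,130],[0,0,-0.03]],[0.5,[-1,-1,155],[0,0,-0.03]],[0.5,[-1,-1,170],[0,0,-0.03]],[0.5,[-1,-1,174],[0,0,-0.03]],[0.5,[-1,-1,174],[0,0,-0.03]],[0.95,[-1,-1,174],[0,0,-0.03]],[0.95,[-1,-1,174],[0,0,-0.03]],[0.95,[-1,-1,174],[0,0,-0.03]],[0.95,[-1,-1,174],[0,0,-0.03]],[0.95,[-1,-1,174],[0,0,-0.03]]]'
python3 -m handwheel '[[0.95,[0,0,0],[0,0,0]],[0.95,[0,0,0],[0,0,0]],[0.95,[0,0,0],[0,0,0]]]'; python3 -c "
from h import *
go([470,16,300])"
```

```text
time: 33.8
ee_pos: [470.5, 15.1, 149.2]
ee_rot: [0.029, -3.141, 0.001]
ft_force: [0.9, -1.3, 2.3]
width: 14.2
gripper_force: 30.0
time: 34.1
ee_pos: [470.5, 15.1, 149.2]
ee_rot: [0.028, -3.141, 0.001]
ft_force: [-0.3, -0.1, 5.5]
width: 14.0
gripper_force: 30.0
now [470.5  15.1 149.2] tool y ang 1.589
shift [   0.6    0.8 -150.8]
```

```bash
python3 -m handwheel '[[0.95,[0,0,-10],[0,0,0]],[0.95,[0,0,-40],[0,0,0]],[0.95,[0,0,-80],[0,0,0]],[0.95,[0,0,-120],[0,0,0]],[0.95,[0,15,-150],[0,0,0]],[0.95,[0,45,-155],[0,0,0]],[0.95,[0,85,-155],[0,0,0]],[0.95,[0,125,-155],[0,0,0]],[0.95,[0,165,-155],[0,0,0.02]],[0.95,[0,200,-155],[0,0,0.02]],[0.95,[0,200,-155],[0,0,0.02]],[0.95,[0,200,-155],[0,0,0.02]]]';python3 -c "
from h import *
go([597,341.5,304],1.5708)
print(ctrl.get_obs()['joint_pos'].round(2))"
```

```text
time: 35.3
ee_pos: [466.3, 215.1, 303.4]
ee_rot: [-0.001, -3.14, 0.004]
ft_force: [0.0, -0.7, -6.4]
width: 13.4
gripper_force: 30.0
now [466.3 215.1 303.4] tool y ang 1.57
  yaw option 1.571 turn [-0.002 -0.002 -0.001]
  yaw option 4.712 turn [-3.000e-03  4.000e-03  3.141e+00]
shift [-130.6  126.5   -1.1]
[-0.9   0.09  0.37  1.88 -0.03  1.19  1.05]
```

```bash
python3 -m handwheel '[[0.95,[-15,15,0],[0,0,0]],[0.95,[-40,40,0],[0,0,0]],[0.95,[-70,70,0],[0,0,0]],[0.95,[-100,100,0],[0,0,0]],[0.95,[-122,120,0],[0,0,0]],[0.95,[-131,127,0],[-0.002,-0.002,0]],[0.95,[-131,127,15],[-0.002,-0.002,0]],[0.95,[-131,127,40],[-0.002,-0.002,0]],[0.95,[-131,127,50],[-0.002,-0.002,0]],[0.95,[-131,127,50],[-0.002,-0.002,0]],[0.95,[-131,127,50],[-0.002,-0.002,0]]]';python3 - <<'E'
from h import *
go([597,341.5,189.5],1.5708)
o=ctrl.get_obs();b=imaging.get_image("wrist")[:,:,::-1].copy()
for X in ([532,371,103],[532,311,103],[532,342,103]): 
    q=w2wr(o,X); cv2.circle(b,tuple(int(c) for c in q),4,(0,0,255),1); print(q)
b=cv2.resize(b[20:320,120:520],None,fx=2,fy=2,interpolation=cv2.INTER_CUBIC)
cv2.imwrite("pics/w8.png",b)
a=imaging.get_image("scene")[120:260,160:340,::-1]
cv2.imwrite("pics/s8.png",cv2.resize(a,None,fx=4.2,fy=4.2,interpolation=cv2.INTER_CUBIC))
E
```

```text
time: 36.4
ee_pos: [598.0, 341.2, 254.2]
ee_rot: [0.004, 3.14, 0.002]
ft_force: [-0.2, 1.1, -5.9]
width: 14.0
gripper_force: 30.0
now [598.  341.2 254.2] tool y ang 1.568
  yaw option 1.571 turn [ 0.001  0.001 -0.002]
  yaw option 4.712 turn [ 2.000e-03 -2.000e-03  3.139e+00]
shift [ 1.   0.2 64.7]
(np.float64(354.3030908796371), np.float64(147.91148780076486))
(np.float64(282.6438026185401), np.float64(148.12704325661673))
(np.float64(319.6629303362581), np.float64(147.74932194037095))
```

View pics/w8.png

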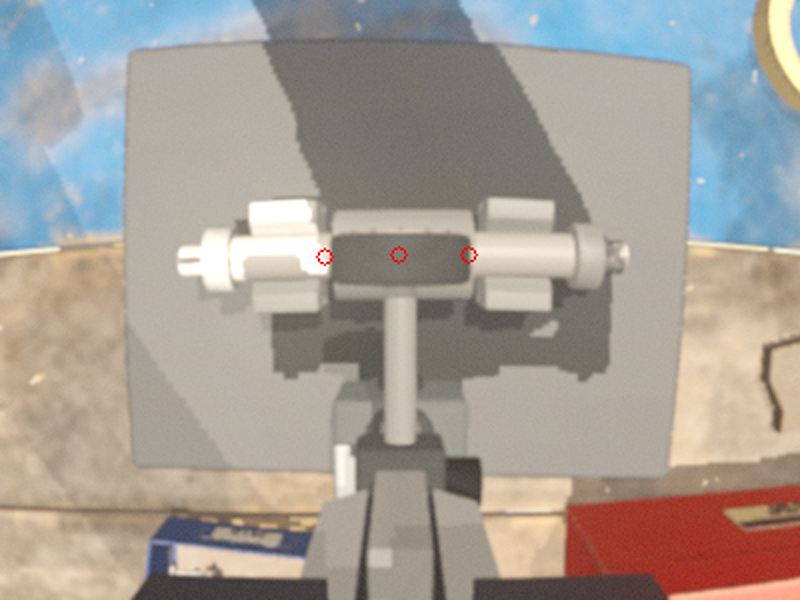

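View pics/s8.png

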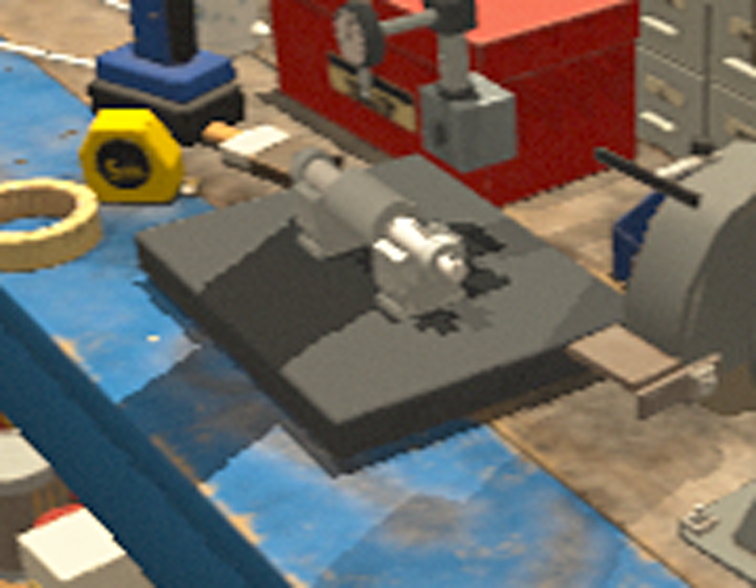

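The indicator hangs upright and square. Its dial is at crop (400,258), over the drum middle at (403,255). Lowering.

```bash
python3 -m handwheel '[[0.95,[1,1,15],[0.001,0.001,0]],[0.95,[1,1,30],[0.001,0.001,0]],[0.95,[1,1,45],[0.001,0.001,0]],[0.95,[1,1,54],[0.001,0.001,0]],[0.95,[1,1,59],[0.001,0.001,0]],[0.95,[1,1,61],[0.001,0.001,0]],[0.95,[1,1,61],[0.001,0.001,0]],[0.95,[1,1,61],[0.001,0.001,0]]]'
```

```text
time: 37.3
ee_pos: [597.3, 343.0, 192.9]
ee_rot: [0.003, 3.141, 0.001]
ft_force: [-0.7, -0.4, -5.2]
width: 13.9
gripper_force: 30.0
```

```bash
python3 -m handwheel '[[0.95,[0,0,1],[0,0,0]],[0.95,[0,0,2],[0,0,0]],[0.95,[0,0,2.5],[0,0,0]],[0.95,[0,0,2.5],[0,0,0]],[0.95,[0,0,2.5],[0,0,0]]]'
```

```text
time: 37.8
ee_pos: [597.0, 342.9, 189.9]
ee_rot: [-0.003, -3.142, -0.0]
ft_force: [0.5, 0.1, -6.2]
width: 14.0
gripper_force: 30.0
```

```bash
python3 -m handwheel '[[0.95,[0,0,0.5],[0,0,0]],[0.95,[0,0,1],[0,0,0]],[0.95,[0,0,1],[0,0,0]],[0.95,[0,0,1],[0,0,0]]]'
```

```text
time: 38.2
ee_pos: [597.3, 342.9, 189.4]
ee_rot: [0.003, 3.141, 0.001]
ft_force: [-0.6, -0.3, 4.3]
width: 13.9
gripper_force: 30.0
```

Foot is on the plate (force turned positive). Releasing partly, then rising clear.

```bash
python3 -m handwheel '[[0.5,[0,0,0],[0,0,0]],[0.5,[0,0,0],[0,0,0]],[0.5,[0,0,0],[0,0,0]],[0.5,[0,0,0],[0,0,0]],[0.5,[0,0,0],[0,0,0]],[0.5,[0,0,0],[0,0,0]]]';  python3 -m handwheel '[[0.5,[0,0,-10],[0,0,0]],[0.5,[0,0,-30],[0,0,0]],[0.5,[0,0,-60],[0,0,0]],[0.5,[0,0,-100],[0,0,0]],[0.5,[0,0,-140],[0,0,0]],[0.5,[0,0,-140],[0,0,0]],[0.5,[0,0,-140],[0,0,0]]]'
python3 - <<'E'
from h import *
o=ctrl.get_obs();b=imaging.get_image("wrist")[20:320,120:520,::-1]
a=imaging.get_image("scene")[120:270,160:320,::-1]
cv2.imwrite("pics/f.png",np.hstack([cv2.resize(b,(400,400)),cv2.resize(a,(400,400),interpolation=cv2.INTER_CUBIC)]))
E
```

```text
time: 38.8
ee_pos: [597.0, 342.9, 188.9]
ee_rot: [-0.003, -3.142, 0.0]
ft_force: [0.1, 0.6, 0.0]
width: 47.0
gripper_force: 0.0
time: 39.5
ee_pos: [597.3, 343.0, 330.4]
ee_rot: [0.003, 3.14, 0.002]
ft_force: [-0.7, -0.3, -1.7]
width: 47.0
gripper_force: 0.0
```

View pics/f.png

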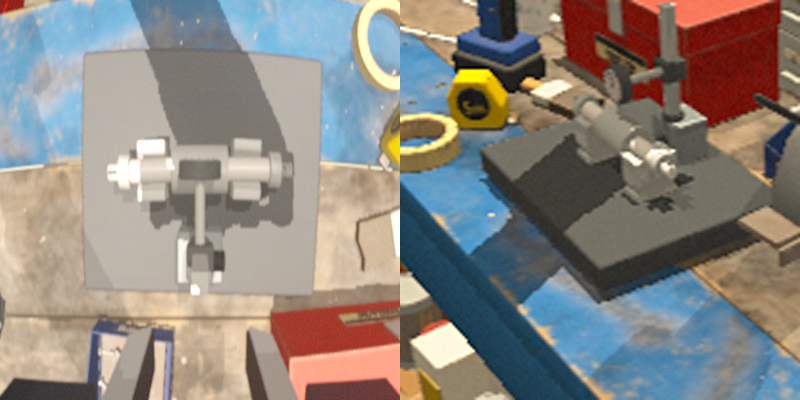

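The picture shows the indicator upright behind the spindle, its dial over the drum middle at (200,168), and both blocks and the spindle in place.

```bash
python3 -c "
from rig import sign_off
print(sign_off())"
```

```text
the job is handed in; nothing more can be done
None
```

The job is handed in at about 40 s of the 136 s allowed: the last pictures show the V-block pair in line on the plate, the spindle seated in both V's and the indicator upright behind it with its plunger over the drum's middle; no verdict came back, and the odd block was not touched.

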